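# Reset the standing desk's control unit

### The job

Unlock and reset the height-adjustable desk from its control unit: with a fingertip, push the lock tab all the way to the other end of its slot. Then press the two big round keys down together, one fingertip on each and never one key alone, hold both fully down for three seconds, and let both come up again. Do not press the three small memory keys, do not pick anything up, and leave the other things on the desk where they stand.

Things in the scene. Friction and masses are not known exactly. Their poses are not given: they have to be found in the camera images.
- unit: the desk's control unit, a flat grey box fixed to the desk, 120 mm (its x) by 150 mm (its y), its flat top 30 mm above the desk. Origin at the centre of its underside; its z is up; its x points away from the user's side. Sits at a different place and yaw each time (yaw up to 0.5 rad either way). In its frame, mm: big keys at (12, +30) and (12, -30), three small memory keys in a row at x = 45, y = +30, 0, -30, slot of the lock tab along y at x = -40
- key_left_top (a point): centre of the top face of the big round key on the unit's +y side: white, 26 mm across, its top 44 mm above the desk when up. The two big keys are 60 mm apart, centre to centre, at the same height, with nothing standing between them
- key_right_top (a point): the same for the big round key on the unit's -y side
- key_left (a joint): how far the left big key is pressed down, m: 0 up, 0.006 fully down against its stop; counts as down above 0.004 and as up below 0.001. Spring return: starts to move at 1.2 N, about 4 N to hold fully down (8 N for both keys)
- key_right (a joint): the same for the right big key
- lock_top (a point): centre of the top of the lock tab, a small white block 16 mm (unit x) by 10 mm (unit y) standing 18 mm out of the unit's top, its top 48.5 mm above the desk. It slides along the unit's y at unit x = -40, from y = -20 (locked) to y = +20 (unlocked), and moves with the tab
- lock (a joint): position of the lock tab along the unit's +y, m: 0 locked end, 0.040 unlocked end (stop). Starts between 0 and 0.006. Counts as unlocked above 0.035. Stays where it is left; slides with about 1.5 N
- memory0 (a joint): how far the small memory key at unit y = +30 mm is pressed, m (0 up, 0.004 down). 12 mm across, top 36 mm above the desk. Must not be pressed
- memory1 (a joint): the same for the middle memory key, at unit y = 0
- memory2 (a joint): the same for the memory key at unit y = -30 mm
- cup: empty dark purple plastic cup, loose, 74 mm across the rim, 95 mm tall; origin at the centre of its underside. Leave it alone
- stapler: black stapler, loose, 135 mm long (its x), 34 mm wide, 55 mm tall; origin at the centre of its underside. Leave it alone
- sanitiser: small clear bottle with a white cap, loose, 44 mm across, 120 mm tall; origin at the centre of its underside. Leave it alone
- notes: block of yellow sticky notes, loose, 76 x 76 x 18 mm; origin at the centre of its underside. Leave it alone
Mind the look-alikes: they are no part of the job. Several things look just like the unit: the one meant starts farthest from the robot's base.

How it is judged:
By the outcome, as a careful person would: the job done as asked, in the order asked, and still so for the second after the job is handed in, with the robot touching nothing.
It also fails if it takes over 51 s, if anything falls off the work surface, if the arm or the gripper's body presses on something with over 40 N, if the wrist force passes 120 N, or if a joint passes its speed limit or range.

### The arm

A 6-joint arm with a two-finger parallel gripper is mounted at the origin on the work surface. World frame = base frame: x ahead of the robot, y to its left, z up, the work surface at z = 0. Lengths are in m, angles in rad, forces in N, time in s.
With the tool pointing down it reaches from about 0.3 to 0.775 m from the base axis. Payload 14.6 kg.
Tool frame: the origin (TCP) lies midway between the tips of the shut fingers; the grasp point (between the pads) lies 19 mm behind it; z points along the fingers, y is the direction in which the jaws open and shut (so a half turn about z gives the same grasp; the last joint's range is limited). The gripper opens to 94 mm and grips with 3 to 60 N. Pads are 16 mm wide; open, the fingers measure 119 mm over their backs; the gripper's body (75 mm by 177 mm) begins 78 mm behind the grasp point.
Start: joints at [-1.347, 0.3, 1.521, -0, 1.321, -0.067], TCP at [0.158, -0.527, 0.205] pointing down, gripper open.
Joint ranges: [-3.03, 3.03], [-0.79, 2.21], [0.23, 2.52], [-1.04, 4.18], [0, 3.07], [-2.55, 2.55]. Speed limits (rad/s): [2.22, 2.22, 2.57, 3.14, 3.14, 3.14].

### API

Orientations are given as [roll, pitch, yaw] about the fixed x, y, z axes, in that order (R = Rz(yaw) Ry(pitch) Rx(roll)).
In Python, from station import readout, imaging, job gives the robot as it stands.
- The arm moves only by the tool arm_command, never from a script. Its argument "increments" is a list of rows, each an object with "gripper": the opening, from 0 (shut) to 1 (fully open); "slide": the shift along the world's x, y, z in m, a list of three; "yaw": the turn about the world's z in rad. A call has 1 to 8 rows; each row is the pose to reach, as a shift and turn from the pose commanded when the call began; what a row does not reach only later rows make up. A row lasts 1/8 s, in which the tool goes at most 62.5 mm and 10.7 degrees, less where a joint would pass 70% of its speed; a pose out of reach is approached as far as the arm can. A call with a gripper value outside its range is refused whole. The fingers move at their own pace and stop on an object; "grip_force" is the grip in N (left out, the last holds). Time passes only in rows, so rows that repeat a pose let the fingers close. It gives the time, the measured TCP pose, the force and the opening at its end, in the units of the state.
- readout.get_obs(): the state, without advancing time (a new reading comes with each control period).
- imaging.camera(name): name is "side" or "top"; returns a dict with "color" (480x640x3 uint8, red, green, blue), "mtx" (3x3 intrinsics, pixels), "D" ([k1, k2, p1, p2, k3] as OpenCV has them; the pictures are not rectified), "rvec" (rotation vector, rad) and "tvec" (3), from world to camera coordinates, as OpenCV has them. Camera axes: x right, y down, z forward; pixel columns grow to the right and rows downward; lengths in m; the calibration is good to about 2 mm. A picture is of the moment at which its call begins. There is no depth.
- job.hand_in(): hands the job in, once; it reports no verdict.
The state is a dict: "time_s": time; "qpos": joint angles; "joint_vel": joint speeds; "tau": joint torques, N m; "ee_pos": TCP position; "eef_rot": TCP orientation; "force": force on the tool from outside, world axes, zero at the start; "moment": the same for the moment, N m; "grip_width": finger opening in m.
Only numpy, scipy, OpenCV 4.12 (cv2) and the standard library are available. Lean on these libraries where they do the work, as an engineer would, in place of code of your own. Each camera call takes 0.05 s, during which the arm holds its last target. There are 200 camera calls.

## Working session

There is one attempt and no reset: what is moved stays moved. The work goes in short steps, Python scripts to look and compute and a tool call to move; the robot and the scene stay as the last step left them, time stands still between calls to the robot, and variables do not carry over. Pictures are saved under pics/ and viewed, about 8 in all and at most 12, crops included, and the job is handed in when it is done.

Besides the shell and the picture viewer there is one more tool, called after "Call:" as name([rows], argument=value, ...), one row to a line, values as JSON. arm_command: Moves the arm, as the interface text tells. Its arguments: {"type":"object","properties":{"increments":{"type":"array","items":{"type":"object","properties":{"gripper":{"type":"number"},"slide":{"type":"array","items":{"type":"number"}},"yaw":{"type":"number"}}}},"grip_force":{"type":"number"}},"required":["increments"]}

```bash
mkdir -p pics; python3 - <<'E'
from station import readout, imaging
import cv2
o=readout.get_obs();print(o)
for n in("top","side"):
    c=imaging.camera(n);cv2.imwrite(f"pics/{n}0.png",c["color"][:,:,::-1]);print(n,c["mtx"].tolist(),c["D"],c["rvec"],c["tvec"])
E
```

```text
{'time_s': 0.0, 'qpos': array([-1.34660287e+00,  3.00442303e-01,  1.52160092e+00,  3.69749351e-06,
        1.32070191e+00, -6.65939530e-02]), 'joint_vel': array([ 0.00166483, -0.00078964, -0.00045994,  0.00167562, -0.00081517,
        0.00127539]), 'tau': array([ 4.31590797e-05, -5.31808662e+01, -3.52734590e+01,  7.08745932e-02,
        2.44126737e-02, -7.24643428e-05]), 'ee_pos': array([ 0.15762948, -0.52664445,  0.20489374]), 'eef_rot': array([-3.14044297e+00, -8.02648223e-05,  2.90786446e-01]), 'force': array([ 0.51908562, -0.63024974,  0.07115945]), 'moment': array([ 0.04850705, -0.04981308, -0.01465126]), 'grip_width': 0.09421742237470378}
top [[560.8404660321695, 0.0, 327.17836675095776], [0.0, 560.8404660321695, 233.29588507827037], [0.0, 0.0, 1.0]] [-0.09441268  0.          0.          0.          0.        ] [ 2.17896102 -2.17243765  0.06017155] [0.03808558 0.48509893 1.36128132]
side [[449.18672783560004, 0.0, 320.2278615201009], [0.0, 449.18672783560004, 237.58575471233547], [0.0, 0.0, 1.0]] [-0.02704324  0.          0.          0.          0.        ] [ 0.38954518 -2.63885319  1.3765063 ] [0.49995787 0.13211832 0.97552873]
```

View pics/top0.png

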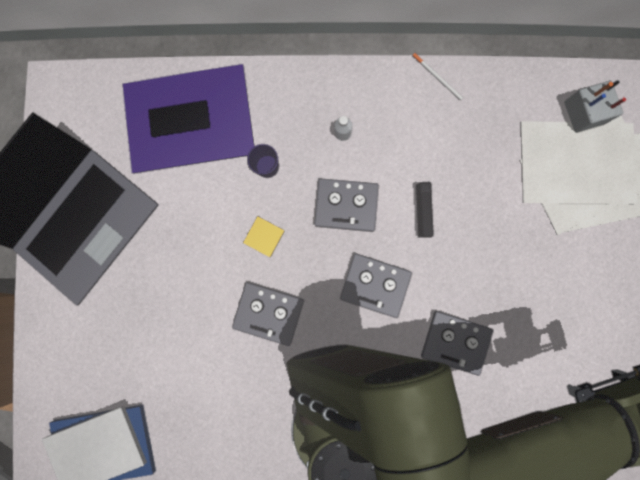

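View pics/side0.png

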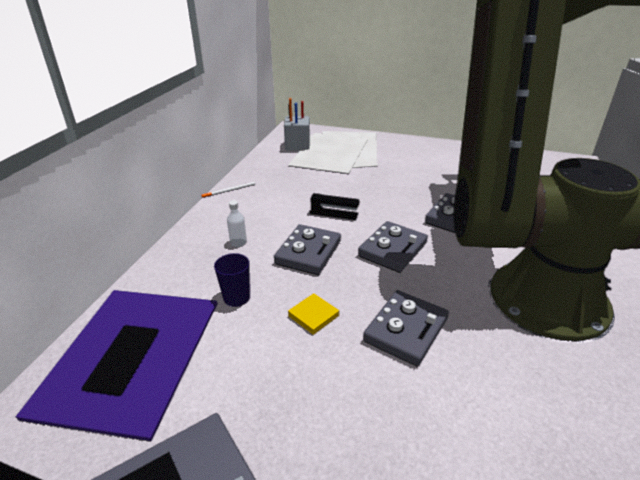

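The top view shows four look-alike units. The one at about (346,205) px is the farthest out. Its keys are near (335,198) and (359,200), and its tab near (355,220). Next I measure it in both views.

```bash
cat > h.py <<'E'
import numpy as np, cv2
from station import readout, imaging
def ray(c,px,z):
    u=cv2.undistortPoints(np.array([[px]],float),c["mtx"],c["D"])[0,0]
    R=cv2.Rodrigues(np.array(c["rvec"],float))[0];t=np.array(c["tvec"],float).ravel()
    o=-R.T@t;d=R.T@np.array([u[0],u[1],1]);return o+d*(z-o[2])/d[2]
def proj(c,P):
    return cv2.projectPoints(np.array([P],float),np.array(c["rvec"],float),np.array(c["tvec"],float),c["mtx"],c["D"])[0].ravel()
def blobs(c,x0,y0,x1,y1,k=8,th=150):
    g=cv2.cvtColor(c["color"],cv2.COLOR_RGB2GRAY)[y0:y1,x0:x1]
    g=cv2.resize(g,None,fx=k,fy=k,interpolation=cv2.INTER_CUBIC)
    n,l,s,ce=cv2.connectedComponentsWithStats((g>th).astype(np.uint8))
    for i in range(1,n):
        if s[i,4]>k*k*3: yield s[i,4]/k/k,(ce[i]+.5)/k-.5+[x0,y0],s[i,2:4]/k
E
python3 - <<'E'
from h import *
for n,b in(("top",(308,172,384,236)),("side",(268,220,346,276))):
    c=imaging.camera(n)
    for a,p,wh in blobs(c,*b):
        print(n,round(a,1),p.round(1),wh.round(1),[ray(c,p,z).round(4)[:2].tolist() for z in(.036,.044,.0485)])
    x0,y0,x1,y1=b
    cv2.imwrite(f"pics/{n}c.png",cv2.resize(c["color"][y0:y1,x0:x1,::-1],None,fx=8,fy=8,interpolation=cv2.INTER_CUBIC))
c=imaging.camera("top")
for p in((377,284),(270,312),(457,341)):print(ray(c,p,.03),np.hypot(*ray(c,p,.03)[:2]))
a=cv2.imread("pics/topc.png");b=cv2.imread("pics/sidec.png")
h=a.shape[0];cv2.imwrite("pics/both.png",cv2.resize(np.vstack([a,cv2.resize(b,(a.shape[1],int(b.shape[0]*a.shape[1]/b.shape[1])))]),None,fx=.6,fy=.6))
E
```

```text
top 1816.4 [345.4 201.5] [76. 64.] [[0.5616, -0.0049], [0.5605, -0.0048], [0.5599, -0.0047]]
top 23.6 [335.8 184.5] [5.8 5.2] [[0.6034, 0.0185], [0.6021, 0.0185], [0.6014, 0.0185]]
top 22.8 [348.1 185.6] [5.2 5.4] [[0.6006, -0.0115], [0.5993, -0.0114], [0.5986, -0.0113]]
top 23.1 [360.3 186.7] [5.2 5.5] [[0.598, -0.0412], [0.5967, -0.0409], [0.596, -0.0407]]
top 84.1 [334.6 197.5] [10.5 10.6] [[0.5712, 0.0215], [0.5701, 0.0215], [0.5695, 0.0215]]
top 86.0 [359.2 199.7] [10.5 10.6] [[0.5661, -0.0386], [0.565, -0.0383], [0.5644, -0.0381]]
top 28.0 [352.1 220.2] [4.9 7.1] [[0.5157, -0.0212], [0.5149, -0.021], [0.5145, -0.0209]]
side 2023.1 [305.9 244.5] [78. 56.] [[0.5558, 0.0087], [0.5521, 0.0192], [0.55, 0.0251]]
side 49.1 [308.2 231.2] [10.6  6.2] [[0.5683, -0.0473], [0.5645, -0.0361], [0.5623, -0.0298]]
side 11.7 [296.3 230.9] [4.5 3.5] [[0.5976, -0.04], [0.5934, -0.0289], [0.591, -0.0226]]
side 18.4 [325.9 236.9] [6.9 3.6] [[0.5188, -0.0359], [0.5156, -0.0248], [0.5138, -0.0186]]
side 12.9 [291.2 237.3] [5.  3.4] [[0.6001, -0.0099], [0.5959, 0.0008], [0.5935, 0.0068]]
side 56.2 [298.2 244.2] [10.9  7. ] [[0.5739, 0.0129], [0.57, 0.0234], [0.5678, 0.0293]]
[ 0.36126542 -0.0818032   0.03      ] 0.37041121812474637
[0.29246211 0.17727618 0.03      ] 0.34199551286356794
[ 0.22402209 -0.2752223   0.03      ] 0.3548706953163254
```

View pics/both.png

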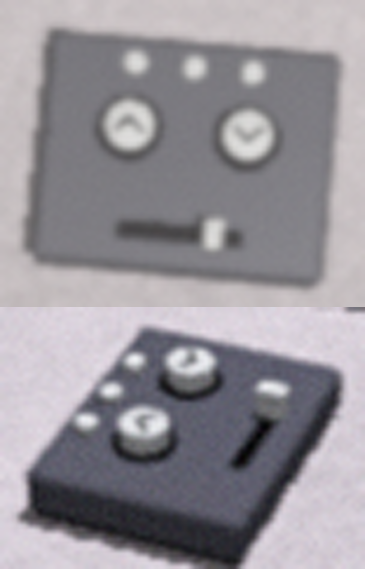

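The target unit is clear: keys L (0.570,0.022) and R (0.565,-0.038), yaw about -0.087, tab near the -y end. I shut the fingers and move to just above the -y side of the tab.

Call:
arm_command([
  {"gripper": 0,"slide": [0.044,0.043,0],"yaw": -0.05},
  {"gripper": 0,"slide": [0.083,0.086,0],"yaw": -0.1},
  {"gripper": 0,"slide": [0.12,0.13,0],"yaw": -0.15},
  {"gripper": 0,"slide": [0.15,0.18,0],"yaw": -0.2},
  {"gripper": 0,"slide": [0.19,0.225,0],"yaw": -0.25},
  {"gripper": 0,"slide": [0.22,0.27,0],"yaw": -0.3},
  {"gripper": 0,"slide": [0.25,0.32,0],"yaw": -0.35},
  {"gripper": 0,"slide": [0.28,0.37,0],"yaw": -0.378},
], grip_force=20)

```text
time_s: 1.25
ee_pos: [0.4384, -0.1552, 0.2056]
eef_rot: [3.141, -0.0, -0.089]
force: [0.2, 0.0, -0.3]
grip_width: 0.017
```

Call:
arm_command([
  {"gripper": 0,"slide": [0.03,0.04,-0.03]},
  {"gripper": 0,"slide": [0.055,0.08,-0.06]},
  {"gripper": 0,"slide": [0.074,0.112,-0.09]},
  {"gripper": 0,"slide": [0.074,0.112,-0.12]},
  {"gripper": 0,"slide": [0.074,0.112,-0.12]},
  {"gripper": 0,"slide": [0.074,0.112,-0.12]},
])

```text
invalid input
```

Call:
arm_command([
  {"gripper": 0,"slide": [0.03,0.04,-0.03],"yaw": 0},
  {"gripper": 0,"slide": [0.055,0.08,-0.06],"yaw": 0},
  {"gripper": 0,"slide": [0.074,0.11,-0.09],"yaw": 0},
  {"gripper": 0,"slide": [0.074,0.11,-0.12],"yaw": 0},
  {"gripper": 0,"slide": [0.074,0.11,-0.12],"yaw": 0},
  {"gripper": 0,"slide": [0.074,0.11,-0.12],"yaw": 0},
])

```text
time_s: 2.0
ee_pos: [0.5121, -0.0473, 0.0867]
eef_rot: [3.141, -0.001, -0.088]
force: [-0.4, 0.4, 0.1]
grip_width: 0.0003
```

```bash
python3 - <<'E'
from h import *
o=readout.get_obs();print(o["ee_pos"],o["eef_rot"],o["force"],o["grip_width"])
im=[]
for n,b in(("top",(300,170,400,245)),("side",(260,190,360,265))):
    c=imaging.camera(n);x0,y0,x1,y1=b;print(n,proj(c,o["ee_pos"]))
    im.append(cv2.resize(c["color"][y0:y1,x0:x1,::-1],(400,300),interpolation=cv2.INTER_CUBIC))
cv2.imwrite("pics/p2.png",np.hstack(im))
E
```

```text
[ 0.51212516 -0.04728437  0.08666621] [ 3.14148305e+00 -1.30867475e-03 -8.76983161e-02] [-0.36130446  0.44057847  0.06953089] 0.00033763089258678254
top [363.81598937 219.67163742]
side [329.90265308 217.56518572]
```

View pics/p2.png

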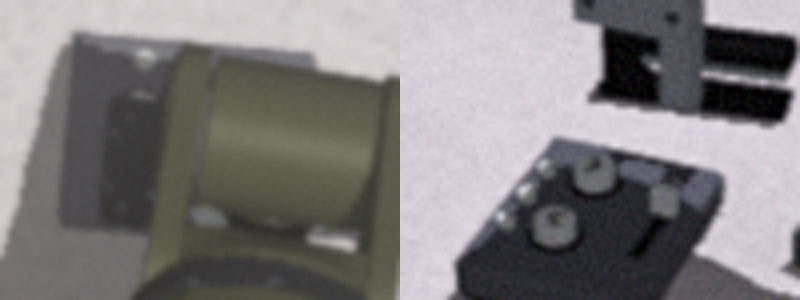

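The fingertip projects where it is seen in the side crop (about (680,105)). It sits beside and outside the tab, so the calibration agrees. Lowering it now.

Call:
arm_command([
  {"gripper": 0,"slide": [0,0,-0.03],"yaw": 0},
  {"gripper": 0,"slide": [0,0,-0.045],"yaw": 0},
  {"gripper": 0,"slide": [0,0,-0.05],"yaw": 0},
  {"gripper": 0,"slide": [0,0,-0.05],"yaw": 0},
])

```text
time_s: 2.6
ee_pos: [0.5119, -0.047, 0.0359]
eef_rot: [3.142, -0.0, -0.087]
force: [-0.5, 0.1, 0.1]
grip_width: 0.0005
```

Call:
arm_command([
  {"gripper": 0,"slide": [0.0007,0.008,0],"yaw": 0},
  {"gripper": 0,"slide": [0.0014,0.016,0],"yaw": 0},
  {"gripper": 0,"slide": [0.002,0.023,0],"yaw": 0},
  {"gripper": 0,"slide": [0.0026,0.03,0],"yaw": 0},
  {"gripper": 0,"slide": [0.0032,0.036,0],"yaw": 0},
  {"gripper": 0,"slide": [0.0036,0.041,0],"yaw": 0},
  {"gripper": 0,"slide": [0.0036,0.041,0],"yaw": 0},
])

```text
time_s: 3.48
ee_pos: [0.5152, -0.0055, 0.0353]
eef_rot: [-3.141, 0.0, -0.087]
force: [0.5, -0.5, 0.5]
grip_width: 0.0006
```

Call:
arm_command([
  {"gripper": 0,"slide": [0.0002,0.0015,0],"yaw": 0},
  {"gripper": 0,"slide": [0.0003,0.003,0],"yaw": 0},
  {"gripper": 0,"slide": [0.0003,0.004,0],"yaw": 0},
  {"gripper": 0,"slide": [0.0003,0.004,0],"yaw": 0},
])

```text
time_s: 3.98
ee_pos: [0.5155, -0.0019, 0.0354]
eef_rot: [-3.142, 0.0, -0.087]
force: [-0.9, -0.0, -0.8]
grip_width: 0.0003
```

```bash
python3 - <<'E'
from h import *
o=readout.get_obs();print(o["ee_pos"],o["eef_rot"],o["force"],o["grip_width"])
c=imaging.camera("side");x0,y0,x1,y1=260,190,360,265
cv2.imwrite("pics/p3.png",cv2.resize(c["color"][y0:y1,x0:x1,::-1],(640,480),interpolation=cv2.INTER_CUBIC))
E
```

```text
[ 0.51553199 -0.00187566  0.03537768] [-3.14153843e+00  1.36996053e-04 -8.72245753e-02] [-0.913459   -0.04742484 -0.82204093] 0.0002942762045747613
```

View pics/p3.png

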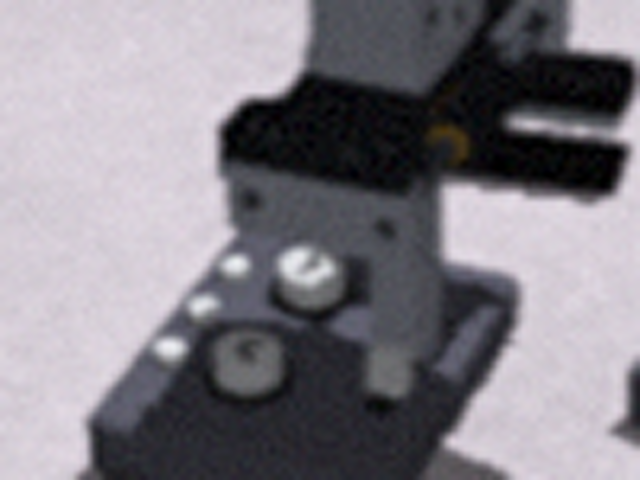

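The tab (about (385,370) in the crop) is being pushed and is nearly at the slot end. I continue in millimetre steps until the force shows the stop.

Call:
arm_command([
  {"gripper": 0,"slide": [0.0001,0.001,0],"yaw": 0},
  {"gripper": 0,"slide": [0.0002,0.002,0],"yaw": 0},
  {"gripper": 0,"slide": [0.0002,0.002,0],"yaw": 0},
])

```text
time_s: 4.4
ee_pos: [0.5158, 0.0001, 0.0354]
eef_rot: [3.142, 0.0, -0.087]
force: [-1.7, -3.0, -0.8]
grip_width: 0.0002
```

Call:
arm_command([
  {"gripper": 0,"slide": [0.0001,0.001,0],"yaw": 0},
  {"gripper": 0,"slide": [0.0001,0.001,0],"yaw": 0},
])

```text
time_s: 4.65
ee_pos: [0.5158, 0.0004, 0.0354]
eef_rot: [3.14, 0.0, -0.087]
force: [-1.8, -9.7, -0.9]
grip_width: 0.0002
```

The force rose to 9.7 N with no further motion, so the tab is at its stop. Back off, rise, open to about 47.5 mm and go above the key pair.

Call:
arm_command([
  {"gripper": 0,"slide": [-0.0005,-0.006,0],"yaw": 0},
  {"gripper": 0,"slide": [-0.0005,-0.006,0.02],"yaw": 0},
  {"gripper": 0,"slide": [-0.0005,-0.006,0.055],"yaw": 0},
  {"gripper": 0.504,"slide": [0.03,-0.01,0.055],"yaw": 0},
  {"gripper": 0.504,"slide": [0.0517,-0.0095,0.055],"yaw": 0},
  {"gripper": 0.504,"slide": [0.0517,-0.0095,0.055],"yaw": 0},
  {"gripper": 0.504,"slide": [0.0517,-0.0095,0.055],"yaw": 0},
  {"gripper": 0.504,"slide": [0.0517,-0.0095,0.055],"yaw": 0},
])

```text
time_s: 5.65
ee_pos: [0.567, -0.0083, 0.0905]
eef_rot: [-3.141, 0.0, -0.087]
force: [-0.5, -0.2, -0.1]
grip_width: 0.0461
```

```bash
python3 - <<'E'
from h import *
o=readout.get_obs();print(o["ee_pos"],o["eef_rot"],o["force"],o["grip_width"])
c=imaging.camera("side");x0,y0,x1,y1=250,180,360,264
a=-.0872;u=np.array([-np.sin(a),np.cos(a),0])
for s in(-.03,.03):print("tip px",((proj(c,o["ee_pos"]+s*u)-[x0,y0])*640/110).round())
for q,p in(("L",(.570,.022,.044)),("R",(.565,-.038,.044))):print(q,((proj(c,p)-[x0,y0])*640/110).round())
cv2.imwrite("pics/p4.png",cv2.resize(c["color"][y0:y1,x0:x1,::-1],(640,489),interpolation=cv2.INTER_CUBIC))
for b in blobs(c,270,220,345,276,th=100):print(b[0].round(1),b[1].round(1),ray(c,b[1],.044).round(4),ray(c,b[1],.0485).round(4))
E
```

```text
[ 0.56702545 -0.00834614  0.09050541] [-3.14149981e+00  2.00493360e-04 -8.71539155e-02] [-0.51172682 -0.22214285 -0.12373798] 0.046108126812573015
tip px [338. 203.]
tip px [279. 277.]
L [282. 372.]
R [339. 295.]
566.0 [280.2 231.6] [ 0.6306 -0.0148  0.044 ] [ 0.6279 -0.0087  0.0485]
808.9 [331.6 238.3] [ 0.5006 -0.023   0.044 ] [ 0.4989 -0.0168  0.0485]
50.4 [309.5 233.2] [ 0.5587 -0.0286  0.044 ] [ 0.5566 -0.0223  0.0485]
5.8 [296.1 232.1] [ 0.5919 -0.0237  0.044 ] [ 0.5896 -0.0175  0.0485]
5.4 [291.2 238.4] [0.5942 0.0054 0.044 ] [0.5919 0.0114 0.0485]
37.6 [319.4 247.4] [0.518  0.0212 0.044 ] [0.5162 0.0271 0.0485]
7.6 [286.  244.9] [0.5971 0.0341 0.044 ] [0.5947 0.0399 0.0485]
36.8 [298.1 247.3] [0.5661 0.0352 0.044 ] [0.564  0.041  0.0485]
```

View pics/p4.png

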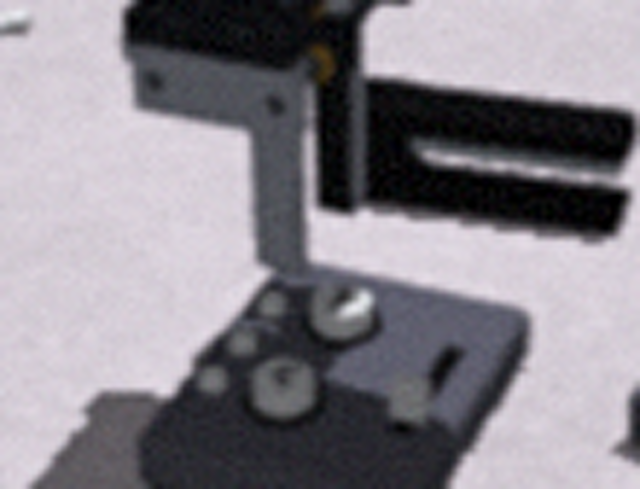

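The tips project at (279,277) and (338,203), directly above the keys at (282,372) and (339,295). The tab sits at the far end with the empty slot behind it. Now I press.

Call:
arm_command([
  {"gripper": 0.504,"slide": [0.0005,0.0003,-0.025],"yaw": 0},
  {"gripper": 0.504,"slide": [0.0005,0.0003,-0.04],"yaw": 0},
  {"gripper": 0.504,"slide": [0.0005,0.0003,-0.043],"yaw": 0},
  {"gripper": 0.504,"slide": [0.0005,0.0003,-0.043],"yaw": 0},
])

```text
time_s: 6.2
ee_pos: [0.5682, -0.0081, 0.0478]
eef_rot: [-3.142, -0.0, -0.087]
force: [0.1, 0.2, 0.4]
grip_width: 0.0473
```

Call:
arm_command([
  {"gripper": 0.504,"slide": [0,0,-0.004],"yaw": 0},
  {"gripper": 0.504,"slide": [0,0,-0.008],"yaw": 0},
  {"gripper": 0.504,"slide": [0,0,-0.01],"yaw": 0},
  {"gripper": 0.504,"slide": [0,0,-0.0105],"yaw": 0},
  {"gripper": 0.504,"slide": [0,0,-0.0105],"yaw": 0},
])

```text
time_s: 6.82
ee_pos: [0.5687, -0.0081, 0.0382]
eef_rot: [3.142, -0.002, -0.087]
force: [-4.1, -0.1, 12.3]
grip_width: 0.0478
```

12.3 N already exceeds the 8 N for both keys. I push slightly more for margin and hold well over 3 s.

Call:
arm_command([
  {"gripper": 0.504,"slide": [0,0,-0.0007],"yaw": 0},
  {"gripper": 0.504,"slide": [0,0,-0.0007],"yaw": 0},
  {"gripper": 0.504,"slide": [0,0,-0.0007],"yaw": 0},
])

```text
time_s: 7.2
ee_pos: [0.5688, -0.0081, 0.0381]
eef_rot: [3.142, -0.002, -0.087]
force: [-6.4, 0.6, 19.8]
grip_width: 0.0472
```

```bash
python3 - <<'E'
from h import *
o=readout.get_obs();print(o["ee_pos"],o["force"],o["moment"])
c=imaging.camera("side");x0,y0,x1,y1=250,180,360,264
cv2.imwrite("pics/p5.png",cv2.resize(c["color"][y0:y1,x0:x1,::-1],(640,489),interpolation=cv2.INTER_CUBIC))
E
```

```text
[ 0.56876436 -0.00814907  0.03809424] [-6.41606466  0.55375009 19.81167764] [ 0.03743171  1.25063539 -0.01380515]
```

View pics/p5.png

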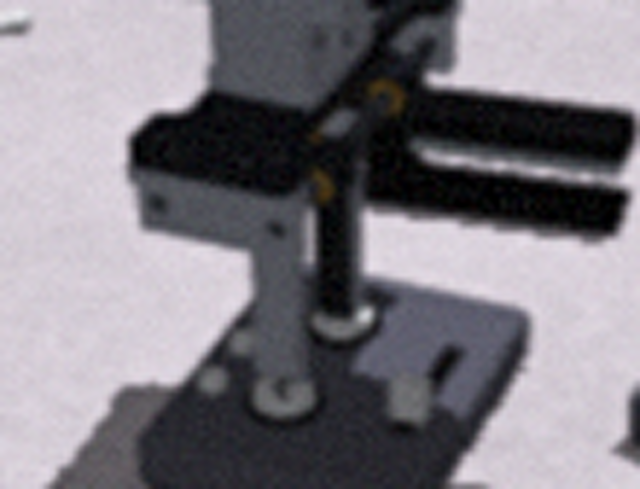

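Both fingertips are on their keys, (283,395) and (343,318), and both keys are down. The moment about x is near zero, so the load is balanced. Hold for 4 s.

Call:
arm_command([
  {"gripper": 0.504,"slide": [0,0,0],"yaw": 0},
  {"gripper": 0.504,"slide": [0,0,0],"yaw": 0},
  {"gripper": 0.504,"slide": [0,0,0],"yaw": 0},
  {"gripper": 0.504,"slide": [0,0,0],"yaw": 0},
  {"gripper": 0.504,"slide": [0,0,0],"yaw": 0},
  {"gripper": 0.504,"slide": [0,0,0],"yaw": 0},
  {"gripper": 0.504,"slide": [0,0,0],"yaw": 0},
  {"gripper": 0.504,"slide": [0,0,0],"yaw": 0},
])

```text
time_s: 8.25
ee_pos: [0.5688, -0.0082, 0.0381]
eef_rot: [3.142, -0.002, -0.087]
force: [-6.6, 0.1, 19.9]
grip_width: 0.0477
```

Call:
arm_command([
  {"gripper": 0.504,"slide": [0,0,0],"yaw": 0},
  {"gripper": 0.504,"slide": [0,0,0],"yaw": 0},
  {"gripper": 0.504,"slide": [0,0,0],"yaw": 0},
  {"gripper": 0.504,"slide": [0,0,0],"yaw": 0},
  {"gripper": 0.504,"slide": [0,0,0],"yaw": 0},
  {"gripper": 0.504,"slide": [0,0,0],"yaw": 0},
  {"gripper": 0.504,"slide": [0,0,0],"yaw": 0},
  {"gripper": 0.504,"slide": [0,0,0],"yaw": 0},
])

```text
time_s: 9.25
ee_pos: [0.5688, -0.0082, 0.0381]
eef_rot: [3.142, -0.002, -0.087]
force: [-7.1, -0.5, 19.8]
grip_width: 0.0474
```

Call:
arm_command([
  {"gripper": 0.504,"slide": [0,0,0],"yaw": 0},
  {"gripper": 0.504,"slide": [0,0,0],"yaw": 0},
  {"gripper": 0.504,"slide": [0,0,0],"yaw": 0},
  {"gripper": 0.504,"slide": [0,0,0],"yaw": 0},
  {"gripper": 0.504,"slide": [0,0,0],"yaw": 0},
  {"gripper": 0.504,"slide": [0,0,0],"yaw": 0},
  {"gripper": 0.504,"slide": [0,0,0],"yaw": 0},
  {"gripper": 0.504,"slide": [0,0,0],"yaw": 0},
])

```text
time_s: 10.25
ee_pos: [0.5687, -0.0081, 0.038]
eef_rot: [3.142, -0.002, -0.087]
force: [-6.6, 0.1, 19.5]
grip_width: 0.0472
```

Call:
arm_command([
  {"gripper": 0.504,"slide": [0,0,0],"yaw": 0},
  {"gripper": 0.504,"slide": [0,0,0],"yaw": 0},
  {"gripper": 0.504,"slide": [0,0,0],"yaw": 0},
  {"gripper": 0.504,"slide": [0,0,0],"yaw": 0},
  {"gripper": 0.504,"slide": [0,0,0],"yaw": 0},
  {"gripper": 0.504,"slide": [0,0,0],"yaw": 0},
  {"gripper": 0.504,"slide": [0,0,0],"yaw": 0},
  {"gripper": 0.504,"slide": [0,0,0],"yaw": 0},
])

```text
time_s: 11.25
ee_pos: [0.5688, -0.0081, 0.0381]
eef_rot: [3.142, -0.002, -0.087]
force: [-6.6, -0.1, 19.6]
grip_width: 0.0475
```

Call:
arm_command([
  {"gripper": 0.504,"slide": [0,0,0.02],"yaw": 0},
  {"gripper": 0.504,"slide": [0,0,0.05],"yaw": 0},
  {"gripper": 0.504,"slide": [0,0,0.1],"yaw": 0},
  {"gripper": 0.504,"slide": [-0.04,-0.04,0.14],"yaw": 0},
  {"gripper": 0.504,"slide": [-0.08,-0.08,0.16],"yaw": 0},
  {"gripper": 0.504,"slide": [-0.12,-0.12,0.16],"yaw": 0},
  {"gripper": 0.504,"slide": [-0.15,-0.16,0.16],"yaw": 0},
  {"gripper": 0.504,"slide": [-0.18,-0.2,0.16],"yaw": 0},
])

```text
time_s: 12.25
ee_pos: [0.3869, -0.2092, 0.1964]
eef_rot: [3.141, -0.001, -0.087]
force: [0.1, -0.9, 0.2]
grip_width: 0.0472
```

Call:
arm_command([
  {"gripper": 0.504,"slide": [-0.02,-0.05,0],"yaw": 0},
  {"gripper": 0.504,"slide": [-0.05,-0.1,0],"yaw": 0},
  {"gripper": 0.504,"slide": [-0.08,-0.15,0],"yaw": 0},
  {"gripper": 0.504,"slide": [-0.1,-0.18,0],"yaw": 0},
  {"gripper": 0.504,"slide": [-0.1,-0.18,0],"yaw": 0},
  {"gripper": 0.504,"slide": [-0.1,-0.18,0],"yaw": 0},
])

```text
time_s: 13.0
ee_pos: [0.2883, -0.3877, 0.1961]
eef_rot: [-3.141, 0.0, -0.087]
force: [0.7, 0.8, -0.7]
grip_width: 0.0473
```

```bash
python3 - <<'E'
from h import *
o=readout.get_obs();print(o["time_s"],o["ee_pos"],o["force"])
c=imaging.camera("top");cv2.imwrite("pics/p6.png",c["color"][:,:,::-1])
for b in blobs(c,318,181,374,226):print(b[0].round(1),b[1].round(1),ray(c,b[1],.044).round(4),ray(c,b[1],.0485).round(4))
c=imaging.camera("side");x0,y0,x1,y1=250,180,360,264
cv2.imwrite("pics/p7.png",cv2.resize(c["color"][y0:y1,x0:x1,::-1],(640,489),interpolation=cv2.INTER_CUBIC))
for b in blobs(c,275,222,340,266):print("side",b[0].round(1),b[1].round(1))
E
```

```text
13.0 [ 0.28827146 -0.38766785  0.19612507] [ 0.66629054  0.84656669 -0.66845604]
22.9 [366.4 181.2] [ 0.6102 -0.0557  0.044 ] [ 0.6094 -0.0555  0.0485]
25.0 [335.8 184.5] [0.6021 0.0185 0.044 ] [0.6014 0.0185 0.0485]
24.0 [348.1 185.6] [ 0.5993 -0.0114  0.044 ] [ 0.5986 -0.0113  0.0485]
24.5 [360.3 186.7] [ 0.5967 -0.0408  0.044 ] [ 0.596  -0.0407  0.0485]
85.8 [334.5 197.5] [0.5701 0.0215 0.044 ] [0.5695 0.0215 0.0485]
87.1 [359.2 199.6] [ 0.565  -0.0383  0.044 ] [ 0.5644 -0.0381  0.0485]
27.5 [336.8 219. ] [0.5179 0.0159 0.044 ] [0.5174 0.0159 0.0485]
side 692.8 [299.1 229.7]
side 49.1 [308.2 231.2]
side 11.9 [296.2 230.9]
side 13.0 [291.2 237.3]
side 55.5 [298.3 244.2]
side 19.0 [320.  245.2]
side 163.7 [334.7 257.9]
```

View pics/p6.png

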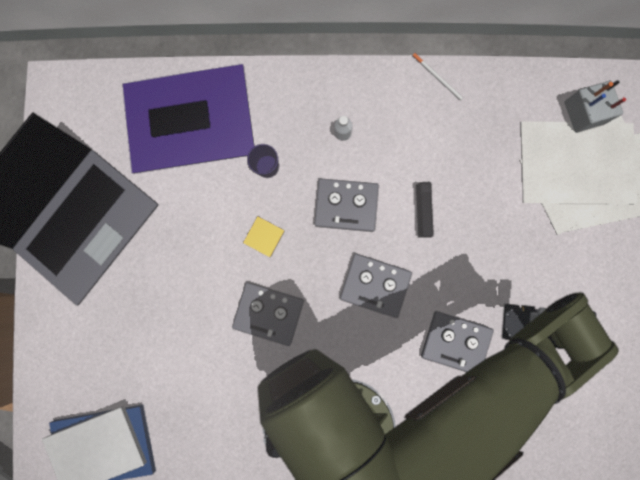

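View pics/p7.png

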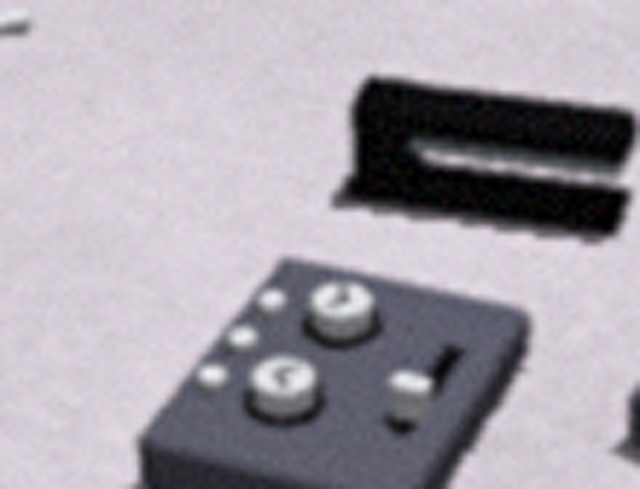

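The tab is now at (336.8,219), which is (0.517,0.016) m, within 1 mm of its predicted stop. Both keys are up at the same pixels as before, and the other objects have not moved.

```bash
python3 -c "
from station import job
print(job.hand_in())"
```

```text
the job is handed in; nothing more can be done
None
```

The job is done and handed in at about 13 s of the 51 s allowed; no verdict was reported.

- **Lock tab:** With the fingers shut, I pushed the tab on the farthest unit to its stop. The force rose to 9.7 N and it moved no further. The last picture puts it within 1 mm of the unlocked end.
- **Big keys:** With the fingers opened to 60 mm between centres, I pressed both keys together to their stops at about 20 N in total. I held them down for a little over 4 s and then lifted straight up. In the last pictures both keys are back up.
- **Everything else:** In the last top view the memory keys, cup, stapler, sanitiser and notes are where they started. The arm is clear of everything.

No check failed. While holding, there was a sideways force of about 6.5 N along -x, and the tips sat about 1 mm beyond the key centres in +x, still well on the keys. Key travel could only be judged from tip height, force and pictures, because the joint values are not readable.

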